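Knock the stuck wooden plug up out of the hand mould

ROBOT

A 6-joint arm with a two-finger parallel gripper is mounted at the origin on the work surface. World frame = base frame: x ahead of the robot, y to its left, z up, the work surface at z = 0. Lengths are in m, angles in rad, forces in N, time in s.
With the tool pointing down it reaches from about 0.35 to 0.975 m from the base axis. Payload 4.9 kg.
Tool frame: the origin (TCP) lies at the very end of the fingers, on their centre line; the grasp point (between the pads) lies behind it (manip.pinch_z is the y of the grasp point in the tool frame, in m); y points along the fingers, x is the direction in which the jaws open and shut, and the axes are right-handed (so a half turn about y gives the same grasp; the last joint's range is limited). The gripper opens to 85 mm and grips with 20 to 120 N. Pads are 22 mm wide; open, the fingers measure 114 mm over their backs; the gripper's body (76 mm by 85 mm) begins 54 mm behind the grasp point. The pads swing forward as they close: fully open they stand 13 mm farther back than shut.
Start: joints at [1.005, 0.053, 1.613, -0, 1.476, -0.119], TCP at [0.27, 0.564, 0.231] pointing down, gripper open.
Joint ranges: [-3.01, 3.01], [-1.01, 2.22], [0.06, 2.58], [-1.02, 4.17], [0.09, 2.62], [-3.14, 3.14]. Speed limits (rad/s): [2.57, 2.57, 3.14, 3.14, 3.14, 3.14].

INTERFACE

Orientations are given as a unit quaternion [w, x, y, z].
In Python, from plant import manip gives the robot as it stands.
- The arm moves only by the tool drive_tool, never from a script. Its argument "motion" is a list of rows, each a list of 3 entries, a list of its own where there are three numbers: the shift along the tool's x, y, z in units of 25 mm (1.0 is 25 mm), then the turn, a rotation vector about the tool's x, y, z in units of 5 degrees (1.0 is 5 degrees), then the closure, from -1 (fully open) to 1 (shut). A call has 1 to 12 rows; each row shifts and turns the commanded pose from where the row before left it, along the tool's axes as they then stand; what a row does not reach is not made up. A row lasts 1/10 s, in which the tool goes at most 50 mm and 8.59 degrees, less where a joint would pass 70% of its speed; a pose out of reach is approached as far as the arm can. A call is refused whole if a number of a shift passes 1 or a number of a turn 1, either way. A call with a gripper value outside its range is refused whole. The fingers move at their own pace and stop on an object; the grip force is fixed at half the most. Time passes only in rows, so rows that do not move let the fingers close. It gives the time, the measured TCP pose, the force and the opening at its end, in the units of the state.
- manip.state(): the state, without advancing time (a new reading comes with each control period).
- manip.grab_frame(name): name is "side" or "top" or "wrist"; returns a dict with "img" (384x512x3 uint8, blue, green, red), "range_z" (384x512 float32, m along the optical axis (not along the pixel's ray), 0 where there is no reading), "camera_matrix" (3x3 intrinsics, pixels), "world_from_camera" (4x4, takes a point from camera to world coordinates); the wrist camera has in their place "T_tool_cam" (4x4, takes a point from camera to tool coordinates, whose origin is the TCP and whose axes are the tool frame's). Camera axes: x right, y down, z forward; pixel columns grow to the right and rows downward; lengths in m; the calibration is good to about 2 mm. The wrist camera is an equidistant fisheye: a pixel r from the principal point sees the ray r / f radians off the axis. A picture is of the moment at which its call begins: read the wrist's pose just before it.
- manip.job_done(): hands the job in, once; it reports no verdict.
The state is a dict: "time": time; "joint_pos": joint angles; "joint_vel": joint speeds; "joint_efforts": joint torques, N m; "tool_pos": TCP position; "tool_rot": TCP orientation; "contact_force": force on the tool from outside, world axes, zero at the start; "ft_torque": the same for the moment, N m; "gripper_width": opening from 0.0 (shut) to 1.0 (fully open).
Only numpy, scipy, OpenCV 4.12 (cv2) and the standard library are available. Lean on these libraries where they do the work, as an engineer would, in place of code of your own. Each camera call takes 0.05 s, during which the arm holds its last target. There are 200 camera calls.

TASK

The wooden plug is stuck flush in the hand mould. Take the C-shaped knockout tool by its grip, bring its pin under the mould, find the knockout hole in the mould's underside by feel, and gently push the plug up until about a third of its height stands above the mould, still upright and held in the bore. Then draw the tool right out from under the mould and leave it standing upright on the table, without forcing the pin against the mould or disturbing the other things.

Things in the scene. Friction and masses are not known exactly. Their poses are not given: they have to be found in the camera images.
- mould: Fixed hand mould on a stand. Origin on the table under the bore's axis; z up. Aluminium block 90 (x) by 110 (y) by 40 mm, 83 to 123 mm above the table, with a 51.5 mm round bore. It stands on two steel side walls at local y = +-43 to +-55 mm, so a tunnel 86 mm wide runs under it along local x, open at both ends; screw flanges 6 mm high reach to y = +-84 mm.
- mould_top (a point): Centre of the bore at the mould's top face, 123 mm above the table; axes as the mould's.
- underside (a point): Centre of the underside of the mould's steel bottom plate (8 mm thick), on the bore's axis, 75 mm above the table; axes as the mould's. The 12 mm knockout hole goes up through the plate 7 mm off this point, in a direction that is different each time and hidden from above: feel for it. The plate does not turn but gives on rubber washers, 0.2 mm per N. Over 25 N of tool on mould does damage.
- plug: Round wooden plug, 50 mm diameter, 40 mm high, 60 g. Origin at the centre of its underside, z up. It starts on the bottom plate, 83 mm above the table, its top flush with the mould. Four sprung rubber shoes in the bore's wall grip it: pushing it up takes roughly 3 to 12 N; it stays where it is left while the shoes still hold it (raised up to about 25 mm).
- plug_top (a point): Centre of the plug's top face, 40 mm above its underside.
- tool: Loose knockout tool, 0.4 kg, an upright C-frame that stands by itself on its steel foot. Origin on the foot's underside on the pin's axis; z up; the C opens to local +x. Foot 8 mm thick, 44 mm wide, x = -77 to +22 mm. Spine 30 mm wide, x = -77 to -65 mm. Upper arm 30 mm wide, underside 138 mm and top 150 mm above the foot's underside, x = -77 to +14 mm.
- tool_grip (a point): Where to hold the tool: on the axis of its square wooden grip (28 by 28 mm, 150 to 196 mm above the foot's underside), straight above the pin, 175 mm above the foot's underside and 117 mm above the pin's tip; axes as the tool's.
- pin_tip (a point): Top end of the tool's upright steel pin (8 mm diameter, end bevelled by 1.5 mm), 58 mm above the foot's underside; axes as the tool's.
- scales: Pocket scales, 80 by 100 by 28 mm, beyond the work. Origin under the centre. Leave alone.
- mug: Steel mug, 72 mm diameter, 85 mm high. Origin under the centre. Leave alone.
- bowl: Yellow bowl, 130 mm diameter, 60 mm high. Origin under the centre. Leave alone.
- jar: Glass jar with a lid, 80 mm diameter, 120 mm high. Origin under the centre. Leave alone.
There are look-alikes about, which are no part of the job. Leave any red or turquoise look-alike of the tool alone.

How it is judged:
On the way, in this order (a step that is already met when the one before it is completed fails the run):
1. the pin has entered the knockout hole from below (z of pin_tip in the frame of mould_top above -0.044 m and horizontal distance between pin_tip and mould_top below 0.015 m), for 0.05 s.
2. the plug has been pushed up by about a third of its height (z of plug_top in the frame of mould_top between 0.008 and 0.021 m), for 0.2 s.
At the end, for the whole second after the job is handed in: The plug stands 8 to 21 mm above the mould's top face, in the bore (within 6 mm of its axis), within 7 degrees of upright and at rest; the tool stands by itself upright on the table, released and at rest, not touching the mould, its pin at least 70 mm from the bore's axis (all of step 2 and angle between plug's own z axis and vertical below 0.12 rad and horizontal distance between plug_top and mould_top below 0.006 m and linear speed of each of plug, tool below 0.01 m/s and horizontal distance between pin_tip and mould_top above 0.07 m and height (world z) of tool below 0.004 m and angle between tool's own z axis and vertical below 0.05 rad and contact force between tool and mould below 0.1 N).
It fails at once if the tool is forced against the mould (over 25 N) (contact force between tool and mould above 25 N).
It fails at once if the plug is driven out of the shoes (raised over 26 mm) (z of plug_top in the frame of mould_top above 0.026 m).
It fails at once if another thing is disturbed (moved over 20 mm) (distance of any of scales, mug, bowl, jar from where it was at the start of the episode above 0.02 m).
It also fails if it takes over 64 s, if anything falls off the work surface, if the arm or the gripper's body presses on something with over 40 N, if the wrist force passes 120 N, or if a joint passes its speed limit or range.

## Working session

There is one attempt and no reset: what is moved stays moved. The work goes in short steps, Python scripts to look and compute and a tool call to move; the robot and the scene stay as the last step left them, time stands still between calls to the robot, and variables do not carry over. Pictures are saved under pics/ and viewed, about 8 in all and at most 12, crops included, and the job is handed in when it is done.

Besides the shell and the picture viewer there is one more tool, called after ">>>" as name(argument=value, ...) on one line, values as JSON. drive_tool: Moves the arm, as the interface text tells. Its arguments: {"type":"object","properties":{"motion":{"type":"array","items":{"type":"array"}}},"required":["motion"]}

```bash
ls; mkdir -p pics
cat > h.py <<'E'
from plant import manip
import numpy as np, cv2
from scipy.spatial.transform import Rotation as R
def pts(f):
    K=f["camera_matrix"];z=f["range_z"];v,u=np.mgrid[:384,:512]
    p=np.stack([(u-K[0,2])/K[0,0]*z,(v-K[1,2])/K[1,1]*z,z],-1)
    T=f["world_from_camera"];return p@T[:3,:3].T+T[:3,3]
E
python3 - <<'E'
from h import *
s=manip.state();print({k:np.round(v,3) for k,v in s.items()},manip.pinch_z)
fs=[manip.grab_frame(n) for n in("side","top")]
for n,f in zip(("side","top"),fs):
    np.savez(f"pics/{n}0.npz",**f);print(np.round(f["world_from_camera"],3),f["camera_matrix"][0,0])
    cv2.imwrite(f"pics/{n}0.png",cv2.resize(f["img"],(800,600)))
E
```

```text
pics
{'time': np.float64(0.0), 'joint_pos': array([ 1.005,  0.053,  1.614,  0.   ,  1.476, -0.119]), 'joint_vel': array([-0.001, -0.002, -0.001, -0.002,  0.   ,  0.   ]), 'joint_efforts': array([-0.0000e+00, -3.9369e+01, -3.7017e+01, -0.0000e+00,  7.0000e-03,
       -0.0000e+00]), 'tool_pos': array([0.27 , 0.563, 0.23 ]), 'tool_rot': array([-0.598,  0.599,  0.376, -0.377]), 'contact_force': array([-0.36 , -0.822, -0.49 ]), 'ft_torque': array([-0.063,  0.045, -0.006]), 'gripper_width': np.float64(1.001)} -0.0187
[[ 0.807 -0.396  0.438  0.177]
 [-0.59  -0.531  0.608 -0.548]
 [-0.008 -0.75  -0.662  0.718]
 [ 0.     0.     0.     1.   ]] 347.93991538551364
[[ 0.004 -0.998  0.068  0.506]
 [-1.    -0.003  0.025 -0.014]
 [-0.025 -0.069 -0.997  1.141]
 [ 0.     0.     0.     1.   ]] 365.40336150663336
```

View pics/side0.png

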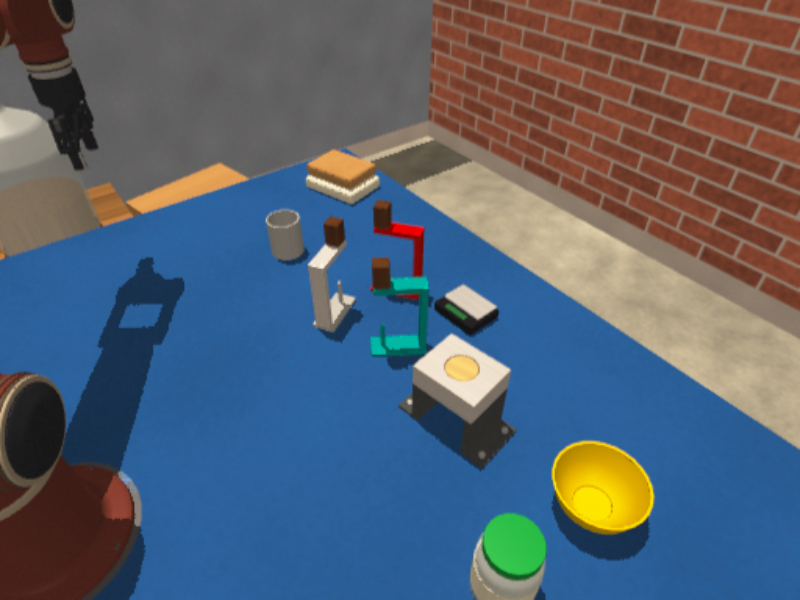

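View pics/top0.png

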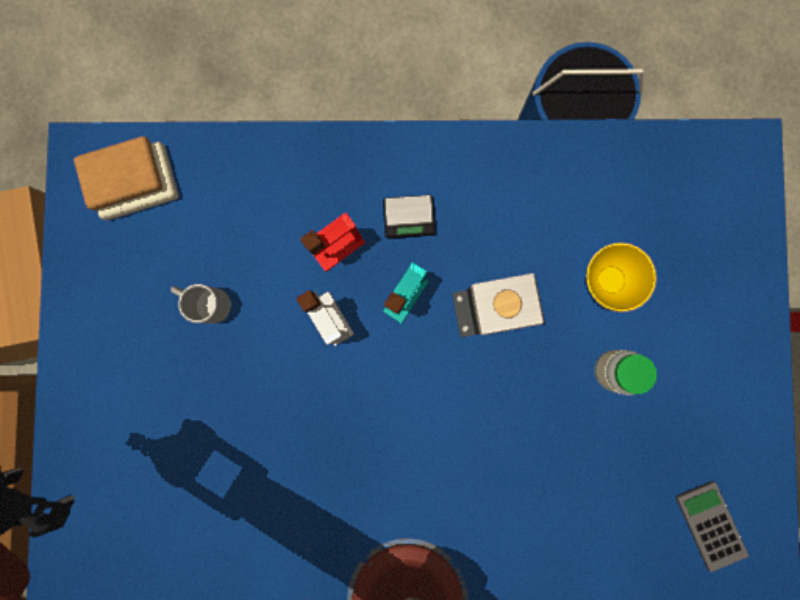

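Candidates for the tool are the white C-frame (top 308,300 / side 333,232), the red one (top 312,242) and the turquoise one (top 395,302). By the description it is the white (bare steel) one. The mould is at top (508,303).

Run:
```python
from h import *
D=dict(np.load("pics/top0.npz"));S=dict(np.load("pics/side0.npz"))
P=pts(D);h=cv2.cvtColor(D["img"],cv2.COLOR_BGR2HSV).astype(int)
def rect(m,name,z):
    m=cv2.morphologyEx(m.astype(np.uint8),cv2.MORPH_OPEN,np.ones((2,2)))
    n,l,st,c=cv2.connectedComponentsWithStats(m)
    for i in range(1,n):
        if st[i,4]<25: continue
        q=P[l==i];r=cv2.minAreaRect((q[:,:2]*1000).astype(np.float32))
        print(name,st[i,4],"px",np.round(c[i]*1.5625),"mean",np.round(q.mean(0),4),"rect c",np.round(r[0],1),"size",np.round(r[1],1),"ang",round(r[2],1))
Z=P[...,2]
rect((abs(Z-.123)<.007)&(P[...,0]>.3)&(P[...,1]<-.05)&(P[...,1]>-.25),"mould",.123)
rect((h[...,0]>8)&(h[...,0]<25)&(h[...,1]>70)&(abs(Z-.123)<.01)&(P[...,1]<-.05)&(P[...,1]>-.25),"plug",.123)
rect((abs(Z-.196)<.008),"grip",.196)
rect((abs(Z-.150)<.008)&(h[...,1]<90),"arm",.15)
rect((abs(Z-.004)<.01)&(h[...,1]<90)&(P[...,1]<.3)&(P[...,1]>.05),"foot",.008)
s=S["img"][120:360,180:350];cv2.imwrite("pics/c1.png",np.hstack([cv2.resize(s,None,fx=2.2,fy=2.2),cv2.resize(D["img"][150:235,170:370],None,fx=2.1,fy=528/85)[:, :]]))
from collections import namedtuple
```

```text
mould 1275 px [508. 305.] mean [ 0.564  -0.1786  0.1256] rect c [ 556.6 -134.1] size [ 95.2 254.9] ang 10.7
plug 260 px [509. 305.] mean [ 0.5635 -0.1778  0.1328] rect c [ 549.4 -106.7] size [ 48.9 198.6] ang 11.0
grip 119 px [312. 242.] mean [0.6654 0.1601 0.1948] rect c [667.  161.7] size [24.  27.2] ang 36.6
grip 116 px [308. 302.] mean [0.5646 0.1653 0.1945] rect c [565.8 166.7] size [24.2 27. ] ang 31.2
grip 114 px [395. 303.] mean [0.5624 0.0193 0.1918] rect c [563.1  20.1] size [24.8 26.9] ang 58.8
arm 264 px [326. 325.] mean [0.5262 0.1417 0.1491] rect c [533.1  77.7] size [ 68.4 178.1] ang 4.7
foot 199 px [337. 314.] mean [0.5506 0.1409 0.0166] rect c [526.5  88.4] size [201.   55.4] ang 63.5
foot 78 px [355. 580.] mean [0.0496 0.0975 0.0343] rect c [252.4  43.7] size [ 16.3 520.7] ang 75.4
```

View pics/c1.png

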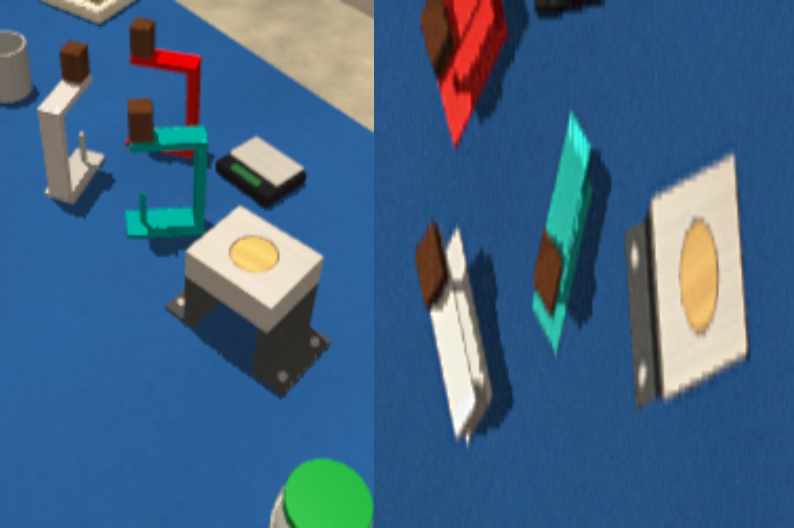

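The crop shows the white frame standing free, its grip at the upper left and its spine toward the lower right. I'll refine by casting the mask contours onto planes.

```bash
cat >> h.py <<'E'
def cast(f,uv,z):
    K=f["camera_matrix"];T=f["world_from_camera"];uv=np.asarray(uv,float).reshape(-1,2)
    d=np.c_[(uv-K[:2,2])/[K[0,0],K[1,1]],np.ones(len(uv))]@T[:3,:3].T
    return T[:3,3]+d*((z-T[2,3])/d[:,2])[:,None]
def comp(m,near):
    n,l,st,c=cv2.connectedComponentsWithStats(m.astype(np.uint8))
    i=1+np.argmin(np.hypot(*(c[1:]-near).T)+1e3*(st[1:,4]<15)); return (l==i).astype(np.uint8)
def rectz(f,m,z):
    c=max(cv2.findContours(m,0,1)[0],key=cv2.contourArea)
    return cv2.minAreaRect((cast(f,c,z)[:,:2]*1000).astype(np.float32))
E
python3 - <<'E'
from h import *
for n,cm,cp,cg,ca in(("top",(325,195),(325,195),(197,193),(209,209)),("side",(295,240),(295,235),(213,148),(205,180))):
    D=dict(np.load(f"pics/{n}0.npz"));P=pts(D);Z=P[...,2];h=cv2.cvtColor(D["img"],cv2.COLOR_BGR2HSV).astype(int);H,S,V=h[...,0],h[...,1],h[...,2]
    print(n)
    plug=comp((H>10)&(H<28)&(S>70)&(V>130),cp)
    c=np.argwhere(plug)[:,::-1].mean(0);print("plug",c,cast(D,c,.123)[0],rectz(D,plug,.123))
    m=comp(((S<60)&(V>120)&(Z>.112)|(plug>0)),cm);print("mould",rectz(D,m,.123))
    g=comp((abs(Z-.196)<.006)&(V<130),cg);print("grip",g.sum(),rectz(D,g,.196))
    if n=="top":
        a=comp((S<90)&(V>120)&(Z>.14),ca);a|=g;r=rectz(D,a,.15);print("arm",a.sum(),r)
        uv=np.argwhere(a&(1-g))[:,::-1];q=cast(D,uv,.15)[:,:2];w=np.linalg.eigh(np.cov(q.T));print(q.mean(0),w[1][:,1],np.degrees(np.arctan2(*w[1][::-1,1])))
E
```

```text
top
plug [324.46268657 194.10820896] [ 0.56690535 -0.1766786   0.123     ] ((567.2339477539062, -176.7839813232422), (47.036468505859375, 50.138267517089844), 89.61688232421875)
mould ((567.2897338867188, -175.6620330810547), (90.14778137207031, 111.3682632446289), 10.5709810256958)
grip 115 ((566.97705078125, 167.97398376464844), (28.870439529418945, 28.05463981628418), 31.791231155395508)
arm 373 ((529.1107177734375, 144.50704956054688), (64.6626205444336, 30.63214874267578), 31.274221420288086)
[0.52773207 0.14397673] [-0.82943057 -0.55860982] -146.04028773141354
side
plug [295.13043478 235.21404682] [ 0.56612256 -0.178564    0.123     ] ((566.561767578125, -177.39439392089844), (48.31572723388672, 50.056636810302734), 53.40180969238281)
mould ((563.0885009765625, -182.11968994140625), (97.37018585205078, 116.20977020263672), 10.998868942260742)
grip 72 ((563.2861938476562, 160.55125427246094), (32.49637222290039, 29.44791030883789), 34.63458251953125)
```

```bash
cat >> h.py <<'E'
def plan(p,yaw,s=None):
    """shift in rows' units in the tool frame, turn about tool y to bring tool x to yaw (mod 180), tool pointing down"""
    s=s or manip.state();q=s["tool_rot"];M=R.from_quat(np.r_[q[1:],q[0]]).as_matrix()
    G=[]
    for y in(yaw,yaw+180):
        a=np.radians(y);x=np.array([np.cos(a),np.sin(a),0]);Y=np.array([0,0,-1.]);T=np.c_[x,Y,np.cross(x,Y)]
        G.append(R.from_matrix(M.T@T).as_rotvec(degrees=True)/5)
    print("t",s["time"],"pos",np.round(s["tool_pos"],4),"yaw",np.round(np.degrees(np.arctan2(M[1,0],M[0,0])),2),"y",np.round(M[:,1],3),"F",np.round(s["contact_force"],1),"w",round(float(s["gripper_width"]),3),"j6",round(float(s["joint_pos"][5]),2))
    d=M.T@(np.array(p)-s["tool_pos"])
    print(" shift",np.round(d/.025,2),"turn",*[np.round(g,2) for g in G])
E
python3 -c "
from h import *
plan([.567,.168,.23],32);plan([.567,.168,.23],122)"
```

```text
t 0.1 pos [0.2697 0.5632 0.2302] yaw 64.4 y [-0.001 -0.002 -1.   ] F [ 0.2 -0.9  0.3] w 1.002 j6 -0.12
 shift [ -9.12   0.02 -17.55] turn [ 0.    6.48 -0.02] [ -0.03 -29.52  -0.  ]
t 0.1 pos [0.2697 0.5632 0.2302] yaw 64.4 y [-0.001 -0.002 -1.   ] F [ 0.2 -0.9  0.3] w 1.002 j6 -0.12
 shift [ -9.12   0.02 -17.55] turn [-1.000e-02 -1.152e+01 -2.000e-02] [ 2.000e-02  2.448e+01 -2.000e-02]
```

>>> drive_tool(motion=[[[-0.5,-0.4,-0.97],[0,0,0],-1],[[-0.5,-0.4,-0.97],[0,0,0],-1],[[-0.5,-0.4,-0.97],[0,0,0],-1],[[-0.5,0,-0.97],[0,0,0],-1],[[-0.5,0,-0.97],[0,0,0],-1],[[-0.5,0,-0.97],[0,0,0],-1],[[-0.5,0,-0.97],[0,0,0],-1],[[-0.5,0,-0.97],[0,0,0],-1],[[-0.5,0,-0.97],[0,0,0],-1],[[-0.5,0,-0.97],[0,0,0],-1],[[-0.5,0,-0.97],[0,0,0],-1],[[-0.5,0,-0.97],[0,0,0],-1]])

```text
time: 1.3
tool_pos: [0.4679, 0.3015, 0.2607]
tool_rot: [0.598, -0.598, -0.376, 0.377]
contact_force: [0.7, 0.4, 0.1]
gripper_width: 0.999
```

>>> drive_tool(motion=[[[-0.5,0,-0.97],[0,0,0],-1],[[-0.5,0,-0.97],[0,0,0],-1],[[-0.5,0,-0.97],[0,0,0],-1],[[-0.5,0,-0.97],[0,0,0],-1],[[-0.5,0,-0.97],[0,0,0],-1],[[0,0,0],[0,1,0],-1],[[0,0,0],[0,1,0],-1],[[0,0,0],[0,1,0],-1],[[0,0,0],[0,1,0],-1],[[0,0,0],[0,1,0],-1],[[0,0,0],[0,1,0],-1],[[0,0,0],[0,0.5,0],-1]])

```text
time: 2.5
tool_pos: [0.5497, 0.1938, 0.2606]
tool_rot: [0.68, -0.68, -0.193, 0.194]
contact_force: [0.6, 0.2, -0.5]
gripper_width: 1.002
```

Run:
```python
from h import *
s=manip.state();f=manip.grab_frame("wrist")
plan([.567,.168,.156],32,s)
K=f["camera_matrix"];print(K[0,0],K[:2,2],np.round(f["T_tool_cam"],3))
np.savez("pics/w1.npz",**f,tp=s["tool_pos"],tq=s["tool_rot"])
cv2.imwrite("pics/w1.png",cv2.resize(f["img"],(800,600)))
```

```text
t 2.5 pos [0.5497 0.1938 0.2606] yaw 31.76 y [-0.001 -0.    -1.   ] F [ 0.6  0.2 -0.5] w 1.002 j6 -0.34
 shift [ 0.05  4.18 -1.24] turn [-0.   -0.05 -0.01] [ 2.000e-02  3.595e+01 -1.000e-02]
297.3186396354542 [257.95958903 192.34731045] [[ 1.    -0.     0.    -0.   ]
 [-0.    -0.258  0.966 -0.142]
 [-0.    -0.966 -0.258  0.066]
 [ 0.     0.     0.     1.   ]]
```

View pics/w1.png

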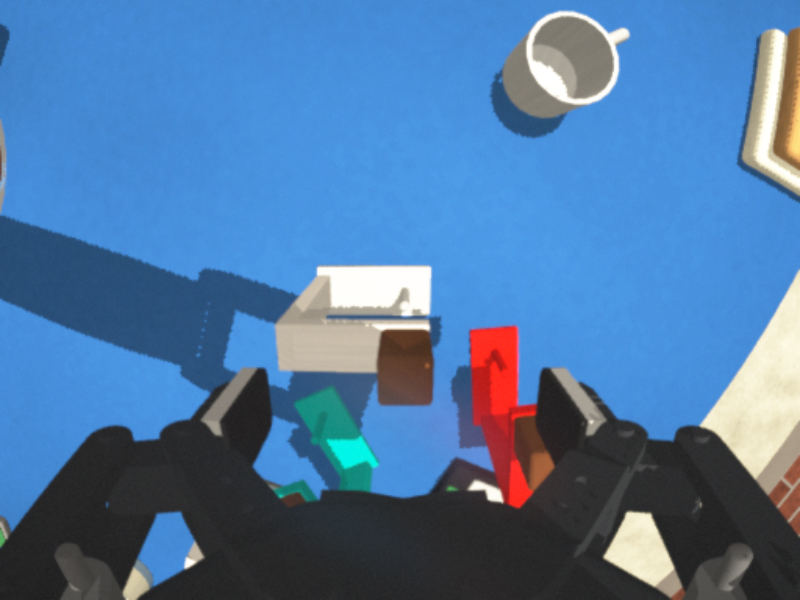

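The white tool's grip is centred between the jaws at about (405,365), with its edges square to the gripper. The red and turquoise ones are clear of the fingers. I'll move over it and go down.

>>> drive_tool(motion=[[[0.05,0,-0.62],[0,0,0],-1],[[0,0,-0.62],[0,0,0],-1],[[0,0.6,0],[0,0,0],-1],[[0,0.6,0],[0,0,0],-1],[[0,0.6,0],[0,0,0],-1],[[0,0.6,0],[0,0,0],-1],[[0,0.6,0],[0,0,0],-1],[[0,0.6,0],[0,0,0],-1],[[0,0.5,0],[0,0,0],-1],[[0,0,0],[0,0,0],-1]])

```text
time: 3.55
tool_pos: [0.5659, 0.1681, 0.1559]
tool_rot: [0.68, -0.68, -0.193, 0.196]
contact_force: [-1.2, 0.0, 0.4]
gripper_width: 1.001
```

Run:
```python
from h import *
s=manip.state();f=manip.grab_frame("wrist")
plan([.567,.168,.156],32,s)
cv2.imwrite("pics/w2.png",cv2.resize(f["img"],(640,480)))
```

```text
t 3.55 pos [0.5659 0.1681 0.1559] yaw 31.91 y [-0.004 -0.001 -1.   ] F [-1.2  0.   0.4] w 1.001 j6 -0.39
 shift [ 0.04 -0.01 -0.03] turn [-0.02 -0.02 -0.05] [ 8.000e-02  3.598e+01 -3.000e-02]
```

View pics/w2.png

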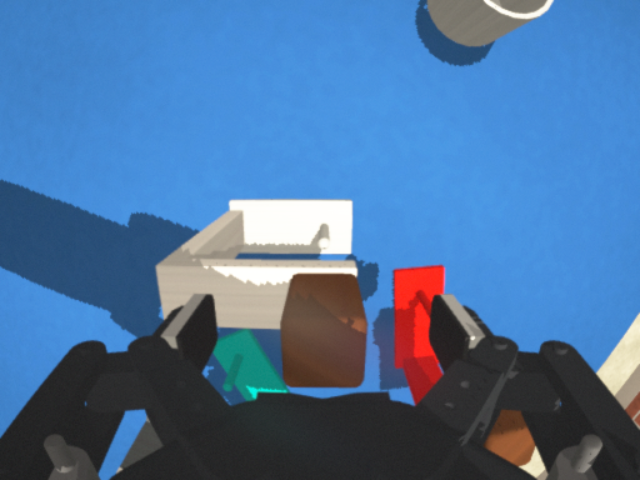

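The grip sits centred between the pads at about (323,330), and nothing is touching. Closing.

>>> drive_tool(motion=[[[0,0,0],[0,0,0],0],[[0,0,0],[0,0,0],1],[[0,0,0],[0,0,0],1],[[0,0,0],[0,0,0],1],[[0,0,0],[0,0,0],1],[[0,0,0],[0,0,0],1],[[0,0,0],[0,0,0],1],[[0,0,0],[0,0,0],1]])

```text
time: 4.4
tool_pos: [0.5678, 0.1682, 0.1596]
tool_rot: [-0.68, 0.68, 0.195, -0.194]
contact_force: [-1.3, -1.2, 5.4]
gripper_width: 0.321
```

>>> drive_tool(motion=[[[0,-0.1,0],[0,0,0],1],[[0,-0.3,0],[0,0,0],1],[[0,0,0],[0,0,0],1],[[0,0,0],[0,0,0],1]])

```text
time: 4.8
tool_pos: [0.5672, 0.1683, 0.1683]
tool_rot: [0.68, -0.68, -0.194, 0.195]
contact_force: [-0.7, 0.5, -3.7]
gripper_width: 0.321
```

Run:
```python
from h import *
s=manip.state()
c=np.radians(10.6)
# waypoint: pin 120mm before bore, on the tunnel's axis
p=np.array([.567,-.177])-.125*np.array([np.cos(c),np.sin(c)]);print(p)
plan([.43,.10,.166],10.6,s);plan([*p,.166],10.6,s);print(s["ft_torque"])
f=manip.grab_frame("side");np.savez("pics/s1.npz",**f)
cv2.imwrite("pics/s1.png",cv2.resize(f["img"][110:310,150:400],None,fx=2.8,fy=2.8))
```

```text
[ 0.44413308 -0.19999392]
t 4.8 pos [0.5672 0.1683 0.1683] yaw 31.91 y [-0.001  0.    -1.   ] F [-0.7  0.5 -3.7] w 0.321 j6 -0.39
 shift [-6.1   0.1   0.58] turn [-0.    4.26 -0.01] [-1.000e-02 -3.174e+01  0.000e+00]
t 4.8 pos [0.5672 0.1683 0.1683] yaw 31.91 y [-0.001  0.    -1.   ] F [-0.7  0.5 -3.7] w 0.321 j6 -0.39
 shift [-11.97   0.1   -9.9 ] turn [-0.    4.26 -0.01] [-1.000e-02 -3.174e+01  0.000e+00]
[ 0.0365724  -0.15271321 -0.02112662]
```

View pics/s1.png

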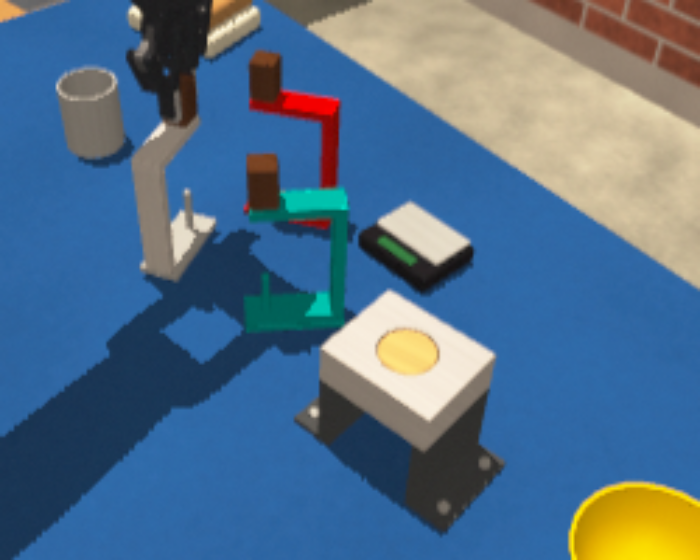

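The tool is in hand: lifted about 9 mm, upright, and the wrist reads 3.7 N against 3.9 N of weight. I'll carry it round the robot's side of the turquoise look-alike.

>>> drive_tool(motion=[[[-0.5,0,0.05],[0,0,0],1],[[-0.9,0,0.09],[0,0,0],1],[[-1,0,0.1],[0,0,0],1],[[-1,0,0.1],[0,0,0],1],[[-1,0,0.1],[0,0,0],1],[[-1,0,0.1],[0,0,0],1],[[-0.7,0,0.04],[0,0,0],1],[[0,0,0],[0,0.86,0],1],[[0,0,0],[0,0.85,0],1],[[0,0,0],[0,0.85,0],1],[[0,0,0],[0,0.85,0],1],[[0,0,0],[0,0.85,0],1]])

```text
time: 6.05
tool_pos: [0.4293, 0.0996, 0.1683]
tool_rot: [-0.704, 0.704, 0.064, -0.064]
contact_force: [-0.3, 0.8, -3.9]
gripper_width: 0.317
```

```bash
python3 -c "
from h import *
plan([.444,-.2,.168],10.6)"
```

```text
t 6.05 pos [0.4293 0.0996 0.1683] yaw 10.42 y [-0.001 -0.    -1.   ] F [-0.3  0.8 -3.9] w 0.317 j6 -0.12
 shift [ -1.59   0.02 -11.89] turn [ 0.   -0.04 -0.01] [1.000e-02 3.596e+01 0.000e+00]
```

>>> drive_tool(motion=[[[-0.08,0,-0.5],[0,0,0],1],[[-0.13,0,-0.9],[0,0,0],1],[[-0.14,0,-1],[0,0,0],1],[[-0.14,0,-1],[0,0,0],1],[[-0.14,0,-1],[0,0,0],1],[[-0.14,0,-1],[0,0,0],1],[[-0.14,0,-1],[0,0,0],1],[[-0.14,0,-1],[0,0,0],1],[[-0.14,0,-1],[0,0,0],1],[[-0.14,0,-1],[0,0,0],1],[[-0.14,0,-1],[0,0,0],1],[[-0.13,0,-1],[0,0,0],1]])

```text
time: 7.25
tool_pos: [0.4423, -0.1892, 0.1686]
tool_rot: [-0.704, 0.704, 0.066, -0.066]
contact_force: [-0.6, 0.2, -4.9]
gripper_width: 0.319
```

>>> drive_tool(motion=[[[0,0,-0.5],[0,0,0],1],[[0,0,0],[0,0,0],1],[[0,0,0],[0,0,0],1]])

```text
time: 7.55
tool_pos: [0.4453, -0.1994, 0.1685]
tool_rot: [0.705, -0.704, -0.065, 0.066]
contact_force: [-0.2, 0.6, -4.3]
gripper_width: 0.322
```

Run:
```python
from h import *
s=manip.state();plan([.567,-.177,.168],10.6,s)
fs=[manip.grab_frame("side"),manip.grab_frame("top")]
for n,f in zip(("s2","t2"),fs): np.savez(f"pics/{n}.npz",**f)
a=cv2.resize(fs[0]["img"][150:330,170:420],(700,504))
cv2.imwrite("pics/s2.png",a)
```

```text
t 7.55 pos [ 0.4453 -0.1994  0.1685] yaw 10.61 y [-0.001  0.001 -1.   ] F [-0.2  0.6 -4.3] w 0.322 j6 -0.76
 shift [ 4.95  0.02 -0.02] turn [-0.01  0.   -0.01] [-1.0e-02 -3.6e+01  2.0e-02]
```

View pics/s2.png

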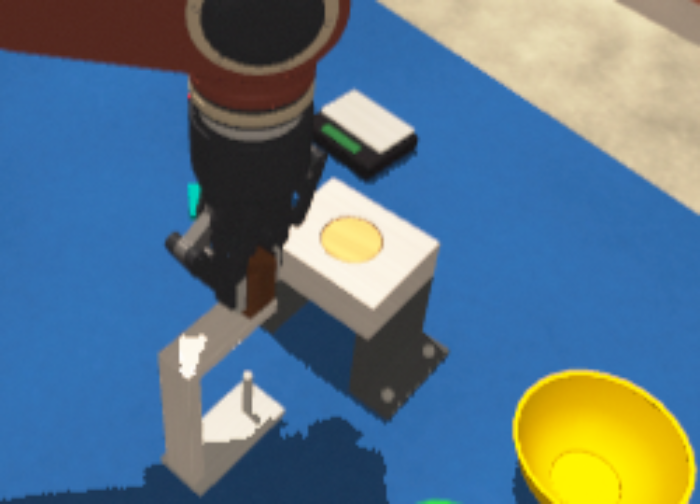

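The side view shows the tool upright on the tunnel's axis, with its pin tip at crop (248,374). I'll check the tip against the TCP.

Run:
```python
from h import *
D=dict(np.load("pics/s2.npz"))
I=D["img"][275:305,248:272];print(I.sum(2)[5:18])
uv=np.array([170+248.5/2.8,150+374/2.8])
P=pts(D);print(np.round(P[int(uv[1])-1:int(uv[1])+6,int(uv[0])],4))
for z in(.063,.067,.071):print(z,np.round(cast(D,uv,z),4))
```

```text
[[343 346 343 339 342 342 342 343 339 341 340 340 343 345 343 345 341 339
  335 331 329 332 327 330]
 [343 340 341 343 340 342 341 338 338 336 337 339 340 342 342 338 338 336
  336 336 338 331 331 328]
 [344 338 342 342 340 342 341 331 333 470 514 450 348 341 338 336 336 338
  336 337 339 333 330 332]
 [342 343 343 338 339 342 342 335 362 641 695 614 380 338 343 336 338 335
  330 338 336 330 331 331]
 [340 339 342 341 338 343 342 340 391 629 678 601 398 345 343 341 338 338
  336 333 335 330 329 331]
 [333 335 334 337 340 338 339 341 382 492 554 436 342 344 341 340 338 337
  338 338 335 335 330 329]
 [339 337 338 334 335 339 339 416 506 363 364 358 367 339 343 339 340 338
  334 340 339 339 333 329]
 [338 338 340 338 339 336 457 594 624 371 361 360 488 459 351 336 337 342
  333 339 337 338 336 333]
 [345 339 341 340 340 461 650 691 629 373 361 359 605 648 487 346 337 330
  331 331 332 333 337 339]
 [344 341 339 342 469 654 691 695 618 374 361 354 603 695 670 540 387 335
  331 326 331 333 337 340]
 [344 347 348 536 659 693 694 699 570 368 365 353 611 695 696 713 568 405
  336 329 329 328 329 344]
 [341 358 528 710 697 696 698 702 568 371 363 352 641 693 698 697 696 586
  466 341 329 333 336 338]
 [377 540 702 696 698 701 702 701 560 368 362 351 690 699 700 696 694 694
  657 489 345 333 333 332]]
[[ 0.4742 -0.1617  0.0007]
 [ 0.4457 -0.1987  0.0655]
 [ 0.4438 -0.2013  0.0666]
 [ 0.443  -0.2024  0.0647]
 [ 0.442  -0.2036  0.0633]
 [ 0.442  -0.2036  0.0595]
 [ 0.4424 -0.2032  0.0549]]
0.063 [[ 0.4472 -0.1995  0.063 ]]
0.067 [[ 0.4456 -0.2016  0.067 ]]
0.071 [[ 0.4439 -0.2038  0.071 ]]
```

The tip agrees with the TCP to about 1 mm, at height ≈0.067. The gripper's tool x and z axes match the mould's x and y. I'll enter the tunnel and stop 7 mm past the centre, 8 mm under the plate.

>>> drive_tool(motion=[[[0.4,0,0],[0,0,0],1],[[0.7,0,0],[0,0,0],1],[[0.7,0,0],[0,0,0],1],[[0.7,0,0],[0,0,0],1],[[0.7,0,0],[0,0,0],1],[[0.7,0,0],[0,0,0],1],[[0.7,0,0],[0,0,0],1],[[0.4,0,0],[0,0,0],1],[[0.23,0,0],[0,0,0],1],[[0,0,0],[0,0,0],1],[[0,0,0],[0,0,0],1]])

```text
time: 8.75
tool_pos: [0.5738, -0.1757, 0.1686]
tool_rot: [0.704, -0.704, -0.065, 0.066]
contact_force: [0.2, 0.4, -4.8]
gripper_width: 0.325
```

>>> drive_tool(motion=[[[0,-0.06,0],[0,0,0],1],[[0,-0.06,0],[0,0,0],1],[[0,-0.06,0],[0,0,0],1],[[0,-0.04,0],[0,0,0],1],[[0,-0.04,0],[0,0,0],1],[[0,0,0],[0,0,0],1]])

```text
time: 9.35
tool_pos: [0.5743, -0.1759, 0.1756]
tool_rot: [-0.704, 0.704, 0.065, -0.065]
contact_force: [-0.2, -0.2, -4.8]
gripper_width: 0.324
```

>>> drive_tool(motion=[[[0,-0.04,0],[0,0,0],1],[[0,-0.04,0],[0,0,0],1],[[0,0,0],[0,0,0],1]])

```text
time: 9.65
tool_pos: [0.5741, -0.1757, 0.1772]
tool_rot: [0.704, -0.704, -0.065, 0.065]
contact_force: [-0.7, -0.0, -5.0]
gripper_width: 0.321
```

>>> drive_tool(motion=[[[0,-0.04,0],[0,0,0],1],[[0,-0.04,0],[0,0,0],1],[[0,0,0],[0,0,0],1]])

```text
time: 9.95
tool_pos: [0.5738, -0.1753, 0.1791]
tool_rot: [0.705, -0.704, -0.065, 0.066]
contact_force: [-2.3, 1.7, -4.2]
gripper_width: 0.321
```

>>> drive_tool(motion=[[[0,-0.04,0],[0,0,0],1],[[0,0,0],[0,0,0],1]])

```text
time: 10.15
tool_pos: [0.5738, -0.1752, 0.1801]
tool_rot: [0.705, -0.704, -0.065, 0.066]
contact_force: [-1.7, 2.6, -4.6]
gripper_width: 0.318
```

Run:
```python
from h import *
s=manip.state();plan([.567,-.177,.1776],10.6,s);print(s["ft_torque"])
```

```text
t 10.15 pos [ 0.5738 -0.1752  0.1801] yaw 10.61 y [-0.001  0.001 -1.   ] F [-1.7  2.6 -4.6] w 0.318 j6 -0.61
 shift [-0.28  0.1  -0.02] turn [-0.02  0.   -0.01] [-2.0e-02 -3.6e+01  3.0e-02]
[ 0.80788991  0.35418228 -0.03338798]
```

Lateral force with almost no vertical force: the pin looks to be in the hole and rubbing its wall. I'll give way in the direction of the force, then go up.

>>> drive_tool(motion=[[[-0.02,0,0.05],[0,0,0],1],[[0,0,0],[0,0,0],1]])

```text
time: 10.35
tool_pos: [0.5736, -0.1747, 0.1805]
tool_rot: [-0.704, 0.704, 0.065, -0.065]
contact_force: [-1.0, 0.6, -5.1]
gripper_width: 0.323
```

>>> drive_tool(motion=[[[0,-0.04,0],[0,0,0],1],[[0,-0.04,0],[0,0,0],1],[[0,0,0],[0,0,0],1]])

```text
time: 10.65
tool_pos: [0.5736, -0.1747, 0.1826]
tool_rot: [-0.704, 0.704, 0.065, -0.065]
contact_force: [-1.6, 1.2, -4.3]
gripper_width: 0.321
```

>>> drive_tool(motion=[[[-0.03,0,0.04],[0,0,0],1],[[0,-0.04,0],[0,0,0],1],[[0,-0.04,0],[0,0,0],1],[[0,0,0],[0,0,0],1]])

```text
time: 11.05
tool_pos: [0.5728, -0.1741, 0.1846]
tool_rot: [-0.704, 0.704, 0.066, -0.065]
contact_force: [0.3, -0.1, -4.2]
gripper_width: 0.32
```

>>> drive_tool(motion=[[[0,-0.04,0],[0,0,0],1],[[0,-0.04,0],[0,0,0],1],[[0,0,0],[0,0,0],1]])

```text
time: 11.35
tool_pos: [0.5724, -0.1736, 0.1856]
tool_rot: [0.704, -0.704, -0.065, 0.066]
contact_force: [1.5, 0.2, -8.9]
gripper_width: 0.315
```

The pin has entered freely and now meets the plug: about 4.5 N of push at TCP 0.1856. Pushing up slowly.

>>> drive_tool(motion=[[[0,-0.03,0],[0,0,0],1],[[0,-0.03,0],[0,0,0],1],[[0,-0.03,0],[0,0,0],1],[[0,-0.03,0],[0,0,0],1],[[0,-0.03,0],[0,0,0],1],[[0,-0.03,0],[0,0,0],1],[[0,-0.03,0],[0,0,0],1],[[0,-0.03,0],[0,0,0],1],[[0,0,0],[0,0,0],1]])

```text
time: 12.25
tool_pos: [0.5726, -0.1738, 0.1925]
tool_rot: [0.704, -0.704, -0.065, 0.065]
contact_force: [0.0, 0.4, -9.0]
gripper_width: 0.321
```

Run:
```python
from h import *
s=manip.state();plan([.567,-.177,.1995],10.6,s);print(s["ft_torque"])
f=manip.grab_frame("side");np.savez("pics/s3.npz",**f)
P=pts(f);h=cv2.cvtColor(f["img"],cv2.COLOR_BGR2HSV).astype(int)
m=comp((h[...,0]>10)&(h[...,0]<28)&(h[...,1]>70)&(h[...,2]>130),(295,232))
m2=cv2.erode(m,np.ones((3,3)));print(m.sum(),"z",np.median(P[m2>0],0),np.percentile(P[m2>0][:,2],[10,90]))
cv2.imwrite("pics/s3.png",cv2.resize(f["img"][180:330,200:400],(800,600)))
```

```text
t 12.25 pos [ 0.5726 -0.1738  0.1925] yaw 10.6 y [-0.  0. -1.] F [ 0.   0.4 -9. ] w 0.321 j6 -0.6
 shift [-0.24 -0.28 -0.08] turn [-0.  0. -0.] [ -0. -36.   0.]
[ 0.14894189 -0.13004267  0.03677791]
272 z [ 0.56398154 -0.18596193  0.1297004 ] [0.12830948 0.13110348]
```

View pics/s3.png

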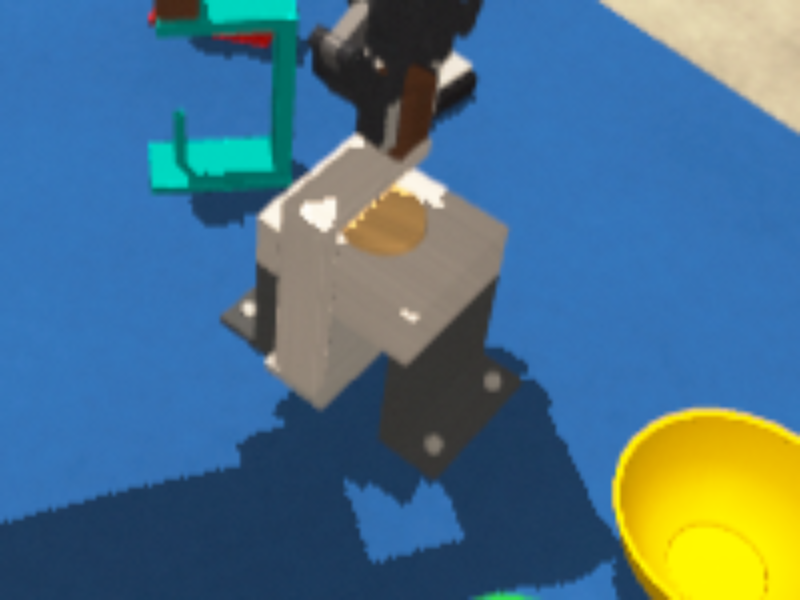

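The plug at crop (388,220) shows raised by about 7 mm, and the pushing force is steady at 4–5 N. I'll go another 7.5 mm.

>>> drive_tool(motion=[[[0,-0.03,0],[0,0,0],1],[[0,-0.03,0],[0,0,0],1],[[0,-0.03,0],[0,0,0],1],[[0,-0.03,0],[0,0,0],1],[[0,-0.03,0],[0,0,0],1],[[0,-0.03,0],[0,0,0],1],[[0,-0.03,0],[0,0,0],1],[[0,-0.03,0],[0,0,0],1],[[0,-0.03,0],[0,0,0],1],[[0,-0.03,0],[0,0,0],1],[[0,0,0],[0,0,0],1],[[0,0,0],[0,0,0],1]])

```text
time: 13.5
tool_pos: [0.5726, -0.1738, 0.2]
tool_rot: [-0.704, 0.704, 0.065, -0.065]
contact_force: [0.1, -0.9, -9.2]
gripper_width: 0.319
```

```bash
cat > pz.py <<'E'
from h import *
s=manip.state();plan([.567,-.177,.1995],10.6,s)
f=manip.grab_frame("side")
def z(f):
    P=pts(f);h=cv2.cvtColor(f["img"],cv2.COLOR_BGR2HSV).astype(int)
    m=comp((h[...,0]>10)&(h[...,0]<28)&(h[...,1]>70)&(h[...,2]>100),(295,230))
    m2=cv2.erode(m,np.ones((3,3)))>0;print(m.sum(),"z",np.percentile(P[m2][:,2],[10,50,90]))
    q=P[m2];q=q[q[:,2]>np.median(q[:,2])-.003];n=np.linalg.svd(q-q.mean(0))[2][2];print("tilt",np.degrees(np.arccos(abs(n[2]))))
z(f);z(dict(np.load("pics/side0.npz")))
E
python3 pz.py
```

```text
t 13.5 pos [ 0.5726 -0.1738  0.2   ] yaw 10.6 y [ 0. -0. -1.] F [ 0.1 -0.9 -9.2] w 0.319 j6 -0.6
 shift [-0.24  0.02 -0.08] turn [0. 0. 0.] [  0. -36.  -0.]
321 z [0.13131892 0.13692735 0.13843381]
tilt 53.161684765706944
299 z [0.12114687 0.12241253 0.12380939]
tilt 0.5285969180199646
```

The plug is up by 14.5 mm. I'll withdraw straight down, then out along the tunnel.

>>> drive_tool(motion=[[[0,0.04,0],[0,0,0],1],[[0,0.08,0],[0,0,0],1],[[0,0.12,0],[0,0,0],1],[[0,0.12,0],[0,0,0],1],[[0,0.12,0],[0,0,0],1],[[0,0.12,0],[0,0,0],1],[[0,0.12,0],[0,0,0],1],[[0,0.12,0],[0,0,0],1],[[0,0.12,0],[0,0,0],1],[[0,0.12,0],[0,0,0],1],[[0,0.12,0],[0,0,0],1],[[0,0,0],[0,0,0],1]])

```text
time: 14.75
tool_pos: [0.5723, -0.1737, 0.1691]
tool_rot: [0.704, -0.704, -0.065, 0.066]
contact_force: [0.3, -0.2, -3.8]
gripper_width: 0.316
```

>>> drive_tool(motion=[[[0,0.06,0],[0,0,0],1],[[0,0,0],[0,0,0],1],[[-0.4,0,-0.06],[0,0,0],1],[[-0.7,0,0],[0,0,0],1],[[-0.7,0,0],[0,0,0],1],[[-0.7,0,0],[0,0,0],1],[[-0.7,0,0],[0,0,0],1],[[-0.7,0,0],[0,0,0],1],[[-0.7,0,0],[0,0,0],1],[[-0.4,0,0],[0,0,0],1],[[-0.2,0,0],[0,0,0],1],[[0,0,0],[0,0,0],1]])

```text
time: 15.95
tool_pos: [0.4448, -0.1994, 0.1685]
tool_rot: [-0.704, 0.704, 0.065, -0.065]
contact_force: [0.0, -0.5, -4.2]
gripper_width: 0.315
```

>>> drive_tool(motion=[[[0,0.08,0],[0,0,0],1],[[0,0.08,0],[0,0,0],1],[[0,0.08,0],[0,0,0],1],[[0,0.04,0],[0,0,0],1],[[0,0.04,0],[0,0,0],1],[[0,0,0],[0,0,0],1],[[0,0,0],[0,0,0],1]])

```text
time: 16.65
tool_pos: [0.4451, -0.1992, 0.1603]
tool_rot: [0.704, -0.704, -0.065, 0.065]
contact_force: [0.0, -0.5, -4.5]
gripper_width: 0.322
```

>>> drive_tool(motion=[[[0,0.04,0],[0,0,0],1],[[0,0,0],[0,0,0],1],[[0,0,0],[0,0,0],1]])

```text
time: 16.95
tool_pos: [0.4453, -0.1993, 0.1596]
tool_rot: [-0.704, 0.704, 0.065, -0.065]
contact_force: [-0.4, -0.7, -2.5]
gripper_width: 0.313
```

Touching down: the wrist's load is starting to come off. Half a millimetre more, then open slowly.

>>> drive_tool(motion=[[[0,0.03,0],[0,0,0],1],[[0,0,0],[0,0,0],1],[[0,0,0],[0,0,0],0.3],[[0,0,0],[0,0,0],0.2],[[0,0,0],[0,0,0],0],[[0,0,0],[0,0,0],-0.4],[[0,0,0],[0,0,0],-1],[[0,0,0],[0,0,0],-1],[[0,0,0],[0,0,0],-1],[[0,0,0],[0,0,0],-1]])

```text
time: 17.95
tool_pos: [0.4451, -0.1992, 0.1586]
tool_rot: [-0.704, 0.704, 0.065, -0.065]
contact_force: [-0.3, 0.2, -0.4]
gripper_width: 1.002
```

>>> drive_tool(motion=[[[0,-0.2,0],[0,0,0],-1],[[0,-0.5,0],[0,0,0],-1],[[0,-0.8,0],[0,0,0],-1],[[0,-0.8,0],[0,0,0],-1],[[0,-0.8,0],[0,0,0],-1],[[0,-0.8,0],[0,0,0],-1],[[0,-0.8,0],[0,0,0],-1],[[0,-0.8,0],[0,0,0],-1],[[0,0,0],[0,0,0],-1],[[0,0,0],[0,0,0],-1]])

```text
time: 18.95
tool_pos: [0.4453, -0.1993, 0.2968]
tool_rot: [-0.704, 0.704, 0.066, -0.065]
contact_force: [-0.7, -1.1, 0.0]
gripper_width: 0.997
```

```bash
python3 pz.py
python3 - <<'E'
from h import *
f=manip.grab_frame("side");t=manip.grab_frame("top")
P=pts(t);print("grip top z",np.median(P[(abs(P[...,2]-.19)<.02)&(abs(P[...,0]-.445)<.02)&(abs(P[...,1]+.2)<.02)],0) )
cv2.imwrite("pics/s4.png",cv2.resize(f["img"][150:330,150:390],(800,600)))
E
```

```text
t 18.95 pos [ 0.4453 -0.1993  0.2968] yaw 10.6 y [ 0.001 -0.001 -1.   ] F [-0.7 -1.1  0. ] w 0.997 j6 -0.76
 shift [ 4.95  3.9  -0.01] turn [0.01 0.   0.01] [ 2.0e-02 -3.6e+01 -2.0e-02]
382 z [0.13297771 0.13696623 0.13832526]
tilt 45.8494809202487
299 z [0.12114687 0.12241253 0.12380939]
tilt 0.5285969180199646
grip top z [ 0.44641186 -0.19546839  0.19770592]
```

View pics/s4.png

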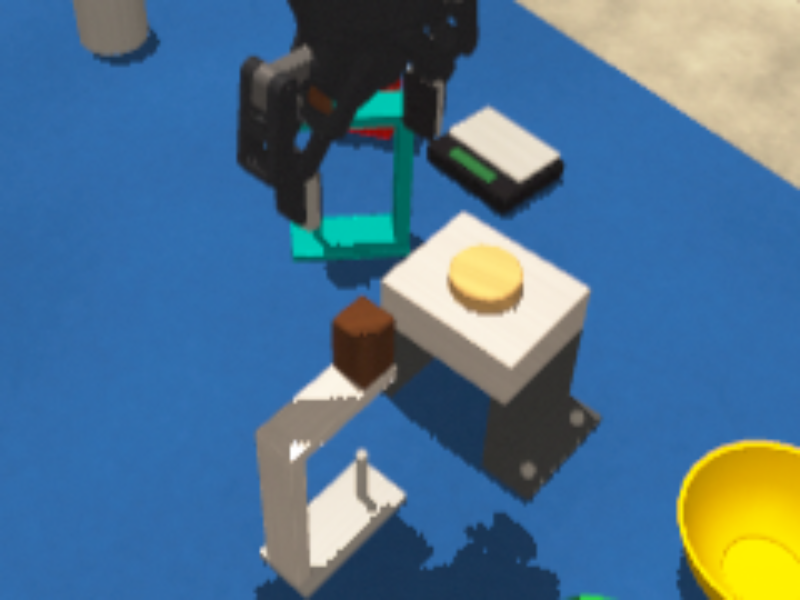

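The plug at (485,278) stands proud and level. The tool at (330,450) stands free and upright, well clear of the mould. Handing in.

```bash
python3 -c "
from plant import manip
print(manip.job_done())"
```

```text
the job is handed in; nothing more can be done
None
```

I took the white knockout tool by its grip, found the hole on the first try and pushed the plug up. I then drew the tool out, left it standing by itself, and handed the job in at about 19 s. The hole is on the +x side of the mould. The hand-in reports no verdict.

**Last checks**
- **Plug:** its top is at about 0.137 m, 14.5 mm above its start level (depth reading). It looks level and centred in the last picture. My plane-fit tilt figure (46–53°) is not usable because the fit picked up the plug's side wall, so I judged its tilt by eye only.
- **Tool:** the top of its grip reads 0.198 m against 0.196 m expected, so it is standing on the table. It looks upright, is released, and its pin is about 125 mm from the bore's axis.
- **Forces:** pushing the plug took about 4–5 N, and side force on the pin stayed at 3 N or less at the readings I took.
- **Other things:** I touched nothing else. The mug, scales and bowl look in place in the last picture. I did not measure them or check the jar.

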